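# Open the grinder's settling box

### The arm

A 7-joint arm with a two-finger parallel gripper is mounted at the origin on a cart in front of the work surface, level with it; the furniture and walls round the work are solid. World frame = base frame: x ahead of the robot, y to its left, z up, the work surface at z = 0. Lengths are in m, angles in degrees, forces in N, time in s.
With the tool pointing down it reaches from about 0.4 to 0.9 m from the base axis. Payload 5.5 kg.
Tool frame: the origin (TCP) lies on the centre line of the jaws, within the pads' length; the fingertips stand 25 mm ahead of it and the grasp point (between the pads) lies 6 mm ahead of it; z points along the fingers, y is the line along which they close (so a half turn about z gives the same grasp; the last joint's range is limited). The gripper opens to 85 mm and grips with 20 to 120 N. Pads are 22 mm wide; open, the fingers measure 114 mm over their backs; the gripper's body (76 mm by 85 mm) begins 54 mm behind the grasp point. The pads swing forward as they close: fully open they stand 13 mm farther back than shut.
Start: joints at [81.257, 28.699, -24.465, 88.831, 12.651, 65.22, -12.049], TCP at [0.263, -0.595, 0.256] pointing down, gripper open.
Joint ranges: [-164.97, 164.97], [-17.58, 116.51], [-87.97, 89.64], [11.32, 138.91], [-80.73, 260.73], [10.89, 115.49], [-147.41, 147.41]. Speed limits (degrees/s): [147.25, 147.25, 180, 180, 180, 180, 180].

### API

Orientations are given as [roll, pitch, yaw] about the fixed x, y, z axes, in that order (R = Rz(yaw) Ry(pitch) Rx(roll)).
In Python, from rig import sense, capture, env gives the robot as it stands.
- The arm moves only by the tool drive_tool, never from a script. Its argument "moves" is a list of rows, each a list of 7 numbers: the closure in counts, from 0 (fully open) to 255 (shut), then the shift along the tool's x, y, z in mm, then the turn, a rotation vector about the tool's x, y, z in degrees. A call has 1 to 12 rows; each row is the pose to reach, as a shift and turn from the pose commanded when the call began, along the tool's axes at that moment; what a row does not reach only later rows make up. A row lasts 1/12 s, in which the tool goes at most 41.7 mm and 7.16 degrees, less where a joint would pass 70% of its speed; a pose out of reach is approached as far as the arm can. A call with a gripper value outside its range is refused whole. The fingers move at their own pace and stop on an object; "newtons" is the grip in N (left out, the last holds). Time passes only in rows, so rows that repeat a pose let the fingers close. It gives the time, the measured TCP pose, the force, the opening and the grip force at its end, in the units of the state.
- sense(): the state, without advancing time (a new reading comes with each control period).
- capture(name): name is "scene" or "top" or "wrist"; returns a dict with "image" (420x560x3 uint8, blue, green, red), "intrinsics" (3x3 intrinsics, pixels), "R" (3x3) and "t" (3): a world point X has camera coordinates R X + t. Camera axes: x right, y down, z forward; pixel columns grow to the right and rows downward; lengths in m; the calibration is good to about 2 mm. A picture is of the moment at which its call begins. There is no depth.
- env.job_done(): hands the job in; it is judged then, once.
The state is a dict: "t": time; "joints": joint angles; "qd": joint speeds; "effort": joint torques, N m; "tcp_pos": TCP position; "tool_rot": TCP orientation; "ft_force": force on the tool from outside, world axes, zero at the start; "torque": the same for the moment, N m; "width": finger opening in m; "grip_force": force on a finger pad.
Only numpy, scipy, OpenCV 4.12 (cv2) and the standard library are available. Lean on these libraries where they do the work, as an engineer would, in place of code of your own. Each camera call takes 0.05 s, during which the arm holds its last target. There are 200 camera calls.

### The job

The glass grinder's blue settling box is due for cleaning: loosen its two red thumbscrews one after the other, each counter-clockwise through its quarter turn to the stop, then lift the cover plate free by its black handle. Lay the cover, handle up, flat in the middle of the cork board and lengthwise along it, setting it down rather than dropping it. Leave the screws loosened and the other things where they are.

Things in the scene. Friction and masses are not known exactly. Their poses are not given: they have to be found in the camera images.
- trap_box: Blue open-topped steel settling box, fixed to the bench, 110 (x) x 236 (y, long) x 66 mm tall; origin at the centre of its underside, z up. A brass hose spigot sticks out of its +x side. The cover lies recessed in its top, flush with the rim, with 2 mm play all round. The two thumbscrews stand on the box at y = +85 mm and y = -85 mm.
- screw_a (a joint): The quarter-turn wing thumbscrew at the box's +y end, captive in the box: 0 = wing straight across the box (along its x), fully locked; grows as the wing turns counter-clockwise seen from above; 1.571 = end stop, wing along the box's y, in line with the cover's slot, fully loosened. Starts between 0 and 0.4; stays where it is left (friction 0.04 N m). The wing clears the slot from about 1.28 on.
- screw_b (a joint): The quarter-turn wing thumbscrew at the box's -y end, captive in the box: 0 = wing straight across the box (along its x), fully locked; grows as the wing turns counter-clockwise seen from above; 1.571 = end stop, wing along the box's y, in line with the cover's slot, fully loosened. Starts between 0 and 0.4; stays where it is left (friction 0.04 N m). The wing clears the slot from about 1.28 on.
- screw_a_wing (a point): Centre of the red wing head at the box's +y end, on its turning axis, 81.5 mm above the bench. The wing is an upright tab 32 mm long, 9 mm thick, 26 mm tall (its lower edge 2.5 mm above the cover, its top 94.5 mm above the bench). This point's own x axis runs along the 32 mm length and its y axis across the 9 mm thickness, and they turn with the screw.
- screw_b_wing (a point): Centre of the red wing head at the box's -y end, on its turning axis, 81.5 mm above the bench. The wing is an upright tab 32 mm long, 9 mm thick, 26 mm tall (its lower edge 2.5 mm above the cover, its top 94.5 mm above the bench). This point's own x axis runs along the 32 mm length and its y axis across the 9 mm thickness, and they turn with the screw.
- cover_handle (a point): Centre of the black grip bar of the cover: a bar 12 mm wide (along the cover's x), 52 mm long (along its y), 12 mm high, on two posts, its centre 36 mm above the plate's underside (30 mm above its top) and over the plate's middle. x, y, z are the cover's axes, z up. The cover is loose, about 0.35 kg (varies by about a quarter).
- cover_under (a point): Centre of the underside of the cover, a light grey metal plate 96 (x) x 222 (y, long) x 6 mm, same axes as the handle. Two through slots, 18 mm wide (x) and 40 mm long (y), at y = +-85 mm, let the wing heads pass when these point along y; the wing tops reach 28.5 mm above the seated plate, so it must rise 35 mm straight up before it is clear. In the box this point is 60 mm above the bench.
- cork_mat: Flat cork board fixed on the bench, 150 (x) x 250 (y, long) x 14 mm thick; origin at the centre of its underside. Its yaw differs from the box's; box and board may swap sides.
- mat_top (a point): Centre of the top face of the cork board, 14 mm above the bench; axes as the board.
- slump_dark: Bystander: slumped dark brown glass piece, 47x106x40 mm; origin at the centre of its underside. Leave it alone.
- nippers: Bystander: pair of dark-handled nippers, 45x169x13 mm; origin at the centre of its underside. Leave it alone.
- amber_disc: Bystander: round amber glass disc, 74x74x8 mm; origin at the centre of its underside. Leave it alone.
- bottle_foot: Bystander: melted dark bottle foot, 96x152x61 mm; origin at the centre of its underside. Leave it alone.
- cover: The cover plate as a whole (see its underside and handle); origin at the centre of its underside.

How it is judged (in metres and radians):
On the way, in this order (a step that is already met when the one before it is completed fails the run):
1. one thumbscrew is loosened, the cover still seated (value of joint any of screw_a, screw_b above 1.25 rad and z of cover_under in the frame of trap_box below 0.064 m), for 0.1 s.
2. both thumbscrews are loosened, the cover still seated (value of joint each of screw_a, screw_b above 1.25 rad and z of cover_under in the frame of trap_box below 0.064 m), for 0.2 s.
3. the cover is lifted clear of the screws (z of cover_under in the frame of trap_box above 0.092 m), for 0.1 s.
At the end, for the whole second after the job is handed in: The cover lies flat (within 0.05 rad, handle up) and at rest on the cork board, its centre within 30 mm of the board's centre and its long axis within 0.2 rad of the board's, either way round; both thumbscrews are left turned beyond 1.25 rad (value of joint each of screw_a, screw_b above 1.25 rad and horizontal distance between cover_under and mat_top below 0.03 m and height (world z) of cover_under below 0.018 m and angle between cover_under's own z axis and vertical below 0.05 rad and angle between the y axis of cover_under and the y axis of mat_top, either way round below 0.2 rad and linear speed of cover below 0.02 m/s); the robot touches nothing.
It fails at once if the cover is dropped: it moves faster than 0.5 m/s without the fingers on it (contact force between the fingers and cover below 0.05 N and linear speed of cover above 0.5 m/s).
It fails at once if the slumped dark brown glass piece is moved more than 30 mm (distance of slump_dark from where it was at the start of the episode above 0.03 m).
It fails at once if the pair of dark-handled nippers is moved more than 30 mm (distance of nippers from where it was at the start of the episode above 0.03 m).
It fails at once if the round amber glass disc is moved more than 30 mm (distance of amber_disc from where it was at the start of the episode above 0.03 m).
It fails at once if the melted dark bottle foot is moved more than 30 mm (distance of bottle_foot from where it was at the start of the episode above 0.03 m).
It also fails if it takes over 64 s, if anything falls off the work surface, if the arm or the gripper's body presses on something with over 40 N, if the wrist force passes 120 N, or if a joint passes its speed limit or range.

## Working session

There is one attempt and no reset: what is moved stays moved. The work goes in short steps, Python scripts to look and compute and a tool call to move; the robot and the scene stay as the last step left them, time stands still between calls to the robot, and variables do not carry over. Pictures are saved under pics/ and viewed, at most 10 in all, crops included, and the job is handed in when it is done.

Besides the shell and the picture viewer there is one more tool, called after ">>>" by a JSON object that holds its "fn" and its "kwargs", one argument or row to a line. drive_tool: Moves the arm, as the interface text tells. Its arguments: {"type":"object","properties":{"moves":{"type":"array"},"newtons":{"type":"number"}},"required":["moves"]}

```bash
mkdir -p pics; python3 - <<'E'
from rig import sense,capture
import cv2,numpy as np
s=sense(); print(s)
for n in("top","scene"):
    c=capture(n); cv2.imwrite(f"pics/{n}0.png",c["image"]); np.savez(f"{n}0.npz",**c); print(n,c["intrinsics"],c["R"],c["t"])
E
```

```text
{'t': 0.0, 'joints': array([ 81.25694207,  28.75339091, -24.45175604,  88.88958691,
        12.64994197,  65.22005376, -12.05000146]), 'qd': array([ 0.02959653, -0.06628827,  0.04142846, -0.01015019,  0.05304781,
       -0.01840569, -0.04739032]), 'effort': array([-8.29635360e-05, -5.69520843e+01, -5.81642210e+00, -2.80939329e+01,
        1.06415831e-02,  1.20090303e-02,  1.00263401e-05]), 'tcp_pos': array([ 0.26223811, -0.59406539,  0.25527511]), 'tool_rot': array([-1.79890051e+02, -3.97934473e-03,  2.38235688e+01]), 'ft_force': array([0.07117926, 0.30371731, 1.01325075]), 'torque': array([-0.04110899, -0.00688711,  0.04390937]), 'grip_force': 0.0, 'width': 0.08553594035497221}
top [[488.1723975    0.         277.53309079]
 [  0.         488.1723975  204.98657283]
 [  0.           0.           1.        ]] [[-0.00523701 -0.99993029 -0.01058267]
 [-0.98967028  0.00669888 -0.14320566]
 [ 0.14326656  0.00972338 -0.98963637]] [-0.02359321  0.58317194  1.3818907 ]
scene [[503.35645147   0.         282.7200201 ]
 [  0.         503.35645147 210.68051448]
 [  0.           0.           1.        ]] [[-0.81565919 -0.57837883  0.01334232]
 [-0.26344841  0.35079829 -0.89862979]
 [ 0.51506798 -0.73649066 -0.43850483]] [0.42004651 0.25095533 0.94440837]
```

View pics/top0.png

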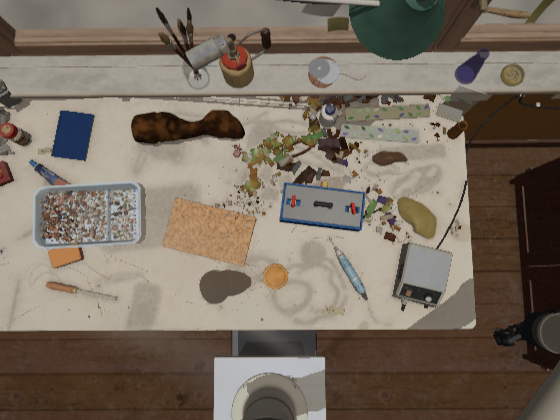

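View pics/scene0.png

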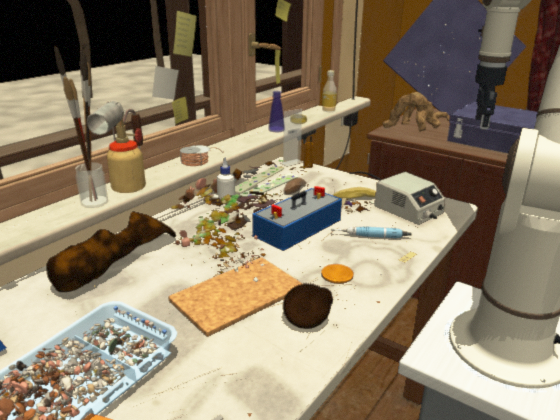

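The top view shows the blue box at about (322,207) with its spigot up (+x). The red screws are at (293,201) = a and (352,209) = b, the handle is at (323,204), and the cork is at (209,231). Next I'll measure these by colour.

```bash
cat > h.py <<'E'
import cv2,numpy as np
from rig import sense,capture
from scipy.spatial.transform import Rotation as Ro
def ray(c,uv,z):
    uv=np.atleast_2d(np.asarray(uv,float)); d=np.c_[uv,np.ones(len(uv))]@np.linalg.inv(c["intrinsics"]).T@c["R"]
    o=-c["R"].T@c["t"]; return o+d*((z-o[2])/d[:,2])[:,None]
def proj(c,X):
    p=np.atleast_2d(X)@c["R"].T+c["t"]; q=p@c["intrinsics"].T; return q[:,:2]/q[:,2:]
def blobs(m,n=2,amin=8):
    k,l,s,ce=cv2.connectedComponentsWithStats(m.astype(np.uint8)); i=[j for j in np.argsort(-s[1:,4])+1 if s[j,4]>=amin][:n]
    return [np.argwhere(l==j)[:,::-1] for j in i]
def rect(P):
    c,s,a=cv2.minAreaRect((P[:,:2]*1000).astype(np.float32)); b=cv2.boxPoints((c,s,a)); e=[b[1]-b[0],b[2]-b[1]]
    e=max(e,key=np.linalg.norm); return np.round(c,1),np.round(s,1),round(np.degrees(np.arctan2(e[1],e[0]))%180,1)
def masks(im):
    h,s,v=cv2.split(cv2.cvtColor(im,cv2.COLOR_BGR2HSV))
    return dict(red=((h<6)|(h>174))&(s>170)&(v>90),blue=(h>100)&(h<118)&(s>150)&(v>50),cork=(h>6)&(h<20)&(s>70)&(v>150))
def tomove(p,yaw):
    """tool-frame shift (mm) and rotvec from the current pose to TCP p, tool down with yaw"""
    s=sense(); R=Ro.from_euler('xyz',s["tool_rot"],degrees=True); T=Ro.from_euler('xyz',[180,0,yaw],degrees=True)
    print("tcp",s["tcp_pos"].round(4),s["tool_rot"].round(1),"shift",(R.inv().apply(np.array(p)-s["tcp_pos"])*1000).round(1),"turn",(R.inv()*T).as_rotvec(degrees=True).round(2))
E
python3 - <<'E'
from h import *
c=dict(np.load("top0.npz")); im=c["image"]; M=masks(im)
def sub(m,x0,x1,y0,y1):
    o=np.zeros_like(m);o[y0:y1,x0:x1]=m[y0:y1,x0:x1];return o
print("cork",rect(ray(c,blobs(cv2.morphologyEx(sub(M["cork"],155,265,190,270).astype(np.uint8),cv2.MORPH_OPEN,np.ones((3,3))),1)[0],.014)))
for b in blobs(sub(M["red"],270,375,175,240)): print("red",b.mean(0),len(b),ray(c,b.mean(0),.088),rect(ray(c,b,.094)))
g=sub(M["blue"],272,372,175,240); P=np.vstack(blobs(g,4)); print("blue",rect(ray(c,P,.066)))
h=im.max(2)<60; 
for b in blobs(sub(h,305,342,192,216),1): print("handle",b.mean(0),len(b),rect(ray(c,b,.102)))
tomove([.4,-.08,.38],0)
E
```

```text
cork (array([509.8, 177.4]), array([248.4, 149.3]), np.float32(75.5))
red [353.16666667 208.1       ] 30 [[ 0.56604692 -0.24031443  0.088     ]] (array([ 565.6, -239.3]), array([28.7,  7.5]), np.float32(12.4))
red [293. 201.] 29 [[ 0.5874156  -0.07127379  0.088     ]] (array([586.5, -71.1]), array([ 5.6, 28.5]), np.float32(179.4))
blue (array([ 575.3, -155.5]), array([231.4, 108. ]), np.float32(82.5))
handle [322.98701299 204.12987013] 77 (array([ 575.5, -154.3]), array([50.7, 12.2]), np.float32(83.2))
tcp [ 0.2623 -0.5941  0.2554] [-179.9   -0.    23.8] shift [ 333.7 -414.8 -123.9] turn [-1.000e-01  2.000e-02  2.383e+01]
```

>>> {"fn": "drive_tool", "kwargs": {
  "moves": [
    [0,395,-306,-95,0,0,24],
    [0,395,-306,-95,0,0,24],
    [0,395,-306,-95,0,0,24],
    [0,395,-306,-95,0,0,24],
    [0,395,-306,-95,0,0,24],
    [0,395,-306,-95,0,0,24],
    [0,395,-306,-95,0,0,24],
    [0,395,-306,-95,0,0,24],
    [0,395,-306,-95,0,0,24],
    [0,395,-306,-95,0,0,24],
    [0,395,-306,-95,0,0,24],
    [0,395,-306,-95,0,0,24]
  ]
}}

```text
t: 1.1
tcp_pos: [0.4965, -0.1606, 0.35]
tool_rot: [180.0, 0.0, -0.2]
ft_force: [0.7, -0.4, 0.2]
width: 0.0854
grip_force: 0.0
```

```bash
python3 - <<'E'
from h import *
print(sense()["joints"].round(1)); tomove([.5,-.155,.35],0)
c=capture("wrist"); cv2.imwrite("pics/w1.png",c["image"]); np.savez("w1.npz",**c)
E
```

```text
[ 46.2  11.6 -35.9 100.1   7.2  70.6 -81.8]
tcp [ 0.4965 -0.1606  0.35  ] [180.    0.   -0.2] shift [ 3.5 -5.6 -0. ] turn [ 0.02  0.02 -0.18]
```

View pics/w1.png

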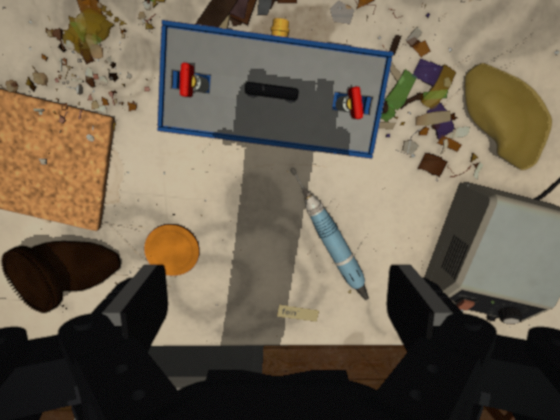

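The wrist view shows the red wings at (187,79) = a and (356,102) = b, both mostly locked, and the handle at (272,91). The joints leave room to turn. I'll refine the poses from this frame.

```bash
python3 - <<'E'
from h import *
c=dict(np.load("w1.npz")); im=c["image"]; M=masks(im); print("cam",-c["R"].T@c["t"])
for b in blobs(M["red"]):
    # top face: project model corners? report rect at top-plane and centroid
    print("red",len(b),b.mean(0),ray(c,b.mean(0),.088),rect(ray(c,b,.0945)))
g=M["blue"].copy(); g[170:]=0; g[:,:150]=0; g[:,400:]=0
print("blue",rect(ray(c,np.vstack(blobs(g,1)),.066)))
h=(im.max(2)<45); h[:75]=0;h[108:]=0;h[:,:235]=0;h[:,310:]=0
print("handle",rect(ray(c,blobs(h,1)[0],.1)))
cv2.imwrite("pics/w1c.png",np.hstack([cv2.resize(im[50:130,150:230],(400,400),interpolation=2),cv2.resize(im[65:145,315:395],(400,400),interpolation=2)]))
E
```

```text
cam [ 0.56456354 -0.15988257  0.4665659 ]
red 293 [184.35494881  78.89078498] [[ 0.59192877 -0.07000747  0.088     ]] (array([591.2, -71.7]), array([ 8.6, 29.4]), np.float32(175.8))
red 272 [356.96323529 102.58088235] [[ 0.56910371 -0.2394408   0.088     ]] (array([ 569. , -238.1]), array([29.7,  8.8]), np.float32(10.2))
blue (array([ 580.6, -155.5]), array([233.3, 107. ]), np.float32(82.5))
handle (array([ 579.5, -154.8]), array([50.9, 13. ]), np.float32(82.4))
```

View pics/w1c.png

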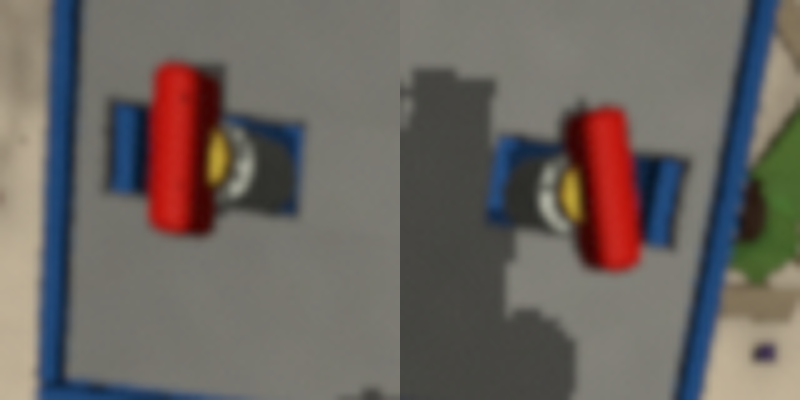

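```bash
python3 - <<'E'
from h import *
tomove([.54,-.075,.2],-3)
c=dict(np.load("w1.npz")); print(proj(c,[[.4965,-.1606,.35],[.4965,-.1606,.3],[.4965,-.1606,.2]]))
E
```

```text
tcp [ 0.5013 -0.1509  0.3522] [-179.8   -0.3    0.5] shift [ 38.4 -75.  152.7] turn [-0.23 -0.32  3.46]
[[279.44395446 306.41554455]
 [278.69781576 252.74347166]
 [277.9904693  201.86184507]]
```

>>> {"fn": "drive_tool", "kwargs": {
  "moves": [
    [0,40,-80,150,0,0,3],
    [0,40,-80,150,0,0,3],
    [0,40,-80,150,0,0,3],
    [0,40,-80,150,0,0,3],
    [0,40,-80,150,0,0,3],
    [0,40,-80,150,0,0,3],
    [0,40,-80,150,0,0,3],
    [0,40,-80,150,0,0,3],
    [0,40,-80,150,0,0,3]
  ]
}}

```text
t: 1.9
tcp_pos: [0.5375, -0.0845, 0.2017]
tool_rot: [179.9, -0.2, -3.3]
ft_force: [-0.3, -0.1, -0.2]
width: 0.085
grip_force: 0.0
```

```bash
python3 - <<'E'
from h import *
tomove([.54,-.075,.2],-3)
for k in range(2):
    c=capture("wrist"); M=masks(c["image"])
    for b in blobs(M["red"],2,100): print("red",len(b),b.mean(0),ray(c,b.mean(0),.088),rect(ray(c,b,.0945)))
g=M["blue"]; print(c["t"])
print("tcp px",proj(c,sense()["tcp_pos"]+[0,0,-.006]))
cv2.imwrite("pics/w2.png",c["image"])
c=capture("top")
tomove([.5895,-.0705,.099],-3)
E
```

```text
tcp [ 0.5375 -0.0845  0.2017] [179.9  -0.2  -3.3] shift [ 1.9 -9.6  1.7] turn [ 0.09 -0.19 -0.31]
red 678 [524.84218289 154.01179941] [[ 0.56887609 -0.24097084  0.088     ]] (array([ 569.8, -236.7]), array([30.5,  8.6]), np.float32(9.8))
red 653 [250.21286371 133.26952527] [[ 0.59161585 -0.07035323  0.088     ]] (array([591.6, -70.8]), array([ 7.8, 30.2]), np.float32(173.1))
red 677 [525.31166913 153.79615953] [[ 0.56889604 -0.2410314   0.088     ]] (array([ 569.9, -236.7]), array([30.9,  8.8]), np.float32(11.4))
red 647 [250.45595054 133.02163833] [[ 0.59163592 -0.07038583  0.088     ]] (array([591.5, -70.8]), array([ 7.8, 30.1]), np.float32(175.3))
[-0.05225608  0.5051216   0.46591488]
tcp px [[279.08788309 297.97773958]]
tcp [ 0.5371 -0.0839  0.2011] [ 1.799e+02 -1.000e-01 -3.300e+00] shift [ 51.3 -16.5 102.2] turn [ 0.07 -0.14 -0.27]
```

View pics/w2.png

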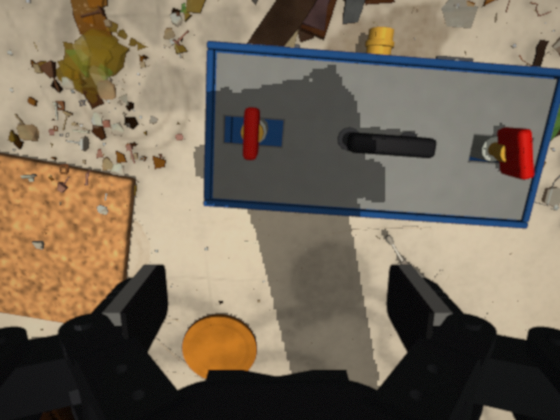

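Wing a is about 1 cm ahead at (250,133), roughly along the tool's x. I'll straddle it, descend and close.

>>> {"fn": "drive_tool", "kwargs": {
  "moves": [
    [120,52,-16,30,0,0,2],
    [120,52,-16,50,0,0,2],
    [120,52,-16,60,0,0,2],
    [120,52,-16,80,0,0,2],
    [120,52,-16,101,0,0,2],
    [120,52,-16,101,0,0,2],
    [120,52,-16,101,0,0,2],
    [255,52,-16,101,0,0,2],
    [255,52,-16,101,0,0,2],
    [255,52,-16,101,0,0,2],
    [255,52,-16,101,0,0,2],
    [255,52,-16,101,0,0,2]
  ],
  "newtons": 40
}}

```text
t: 3.05
tcp_pos: [0.5904, -0.0711, 0.1006]
tool_rot: [179.9, -0.2, -5.2]
ft_force: [-1.8, -3.4, 5.9]
width: 0.0106
grip_force: 39.0
```

```bash
python3 - <<'E'
from h import *
s=sense(); print(s["joints"].round(1),s["ft_force"].round(1),s["torque"].round(2),s["width"],s["grip_force"]);tomove([.5905,-.0707,.099],82.5)
E
```

```text
[  27.1   35.6  -30.3  103.5   23.8   47.2 -110.2] [-1.8 -3.4  5.9] [-0.68  0.37  0.05] 0.010611190539604938 39.019930958747864
tcp [ 0.5904 -0.0711  0.1006] [179.9  -0.2  -5.2] shift [ 0.1 -0.4  1.6] turn [ 2.100e-01 -3.000e-02 -8.774e+01]
```

>>> {"fn": "drive_tool", "kwargs": {
  "moves": [
    [255,0,0,0,0,0,-6],
    [255,0,0,0,0,0,-12],
    [255,0,0,0,0,0,-18],
    [255,0,0,0,0,0,-24],
    [255,0,0,0,0,0,-30],
    [255,0,0,0,0,0,-36],
    [255,0,0,0,0,0,-42],
    [255,0,0,0,0,0,-48],
    [255,0,0,0,0,0,-54],
    [255,0,0,0,0,0,-60],
    [255,0,0,0,0,0,-66],
    [255,0,0,0,0,0,-72]
  ]
}}

```text
t: 4.05
tcp_pos: [0.5902, -0.0708, 0.1006]
tool_rot: [179.8, 0.1, 67.0]
ft_force: [-2.4, -2.7, 7.3]
width: 0.0114
grip_force: 39.4
```

>>> {"fn": "drive_tool", "kwargs": {
  "moves": [
    [255,0,0,0,0,0,-5],
    [255,0,0,0,0,0,-9],
    [255,0,0,0,0,0,-12],
    [255,0,0,0,0,0,-14],
    [255,0,0,0,0,0,-16],
    [255,0,0,0,0,0,-17],
    [255,0,0,0,0,0,-17],
    [255,0,0,0,0,0,-17]
  ]
}}

```text
t: 4.72
tcp_pos: [0.5901, -0.0708, 0.1006]
tool_rot: [179.9, 0.1, 83.8]
ft_force: [-2.4, -1.6, 8.2]
width: 0.0109
grip_force: 39.6
```

```bash
python3 - <<'E'
from h import *
s=sense(); print(s["joints"].round(1),s["ft_force"].round(1),s["torque"].round(2),s["width"],s["grip_force"]);tomove([.5905,-.0707,.099],82.5)
E
```

```text
[ 40.6  42.7 -50.3 103.   40.4  53.9 -33.7] [-2.4 -1.6  8.2] [-0.6   0.55  0.06] 0.01085827907711383 39.55146253108978
tcp [ 0.5901 -0.0708  0.1006] [1.799e+02 1.000e-01 8.380e+01] shift [0.1 0.4 1.6] turn [0.11 0.12 1.27]
```

>>> {"fn": "drive_tool", "kwargs": {
  "moves": [
    [120,0,0,0,0,0,0],
    [120,0,0,0,0,0,0],
    [120,0,0,0,0,0,0],
    [120,0,0,-20,0,0,0],
    [120,0,0,-50,0,0,0],
    [120,0,0,-70,0,0,0],
    [120,0,0,-70,0,0,0]
  ]
}}

```text
t: 5.3
tcp_pos: [0.5921, -0.0687, 0.1731]
tool_rot: [179.6, -0.0, 83.9]
ft_force: [-0.0, 0.6, -0.2]
width: 0.0452
grip_force: 0.0
```

>>> {"fn": "drive_tool", "kwargs": {
  "moves": [
    [120,-20,0,0,0,0,6],
    [120,-40,-1,0,0,0,13],
    [120,-60,-1,0,0,0,20],
    [120,-80,-2,0,0,0,27],
    [120,-100,-2,0,0,0,34],
    [120,-120,-3,0,0,0,41],
    [120,-140,-3,0,0,0,48],
    [120,-160,-4,0,0,0,55],
    [120,-170,-4,0,0,0,62],
    [120,-170,-4,0,0,0,69],
    [120,-170,-4,0,0,0,73],
    [120,-170,-4,0,0,0,73]
  ]
}}

```text
t: 6.3
tcp_pos: [0.5667, -0.2382, 0.1681]
tool_rot: [-180.0, 0.0, 10.7]
ft_force: [0.1, 0.0, 0.5]
width: 0.0457
grip_force: 0.0
```

```bash
python3 - <<'E'
from h import *
s=sense(); print(s["joints"].round(1),s["width"]);tomove([.568,-.2395,.1],11)
capture("wrist"); capture("wrist"); c=capture("wrist"); M=masks(c["image"])
for b in blobs(M["red"],3,100): print("red",len(b),b.mean(0),ray(c,b.mean(0),.088),rect(ray(c,b,.0945)))
cv2.imwrite("pics/w3.png",c["image"])
tomove([.568,-.2395,.1],11)
E
```

```text
[ 47.4  33.6 -37.   98.1  23.6  56.3 -77.7] 0.045717412388767496
tcp [ 0.5667 -0.2382  0.1681] [-180.     0.    10.7] shift [ 1.1  1.5 68.1] turn [-0.01  0.04 -0.34]
red 746 [280.96112601 229.28016086] [[ 0.56912099 -0.23896624  0.088     ]] (array([ 570.9, -238.8]), array([30.5,  8.1]), np.float32(10.9))
tcp [ 0.567  -0.2377  0.1683] [-180.    0.   11.] shift [ 0.7  2.  68.3] turn [-0.02  0.02  0.01]
```

View pics/w3.png

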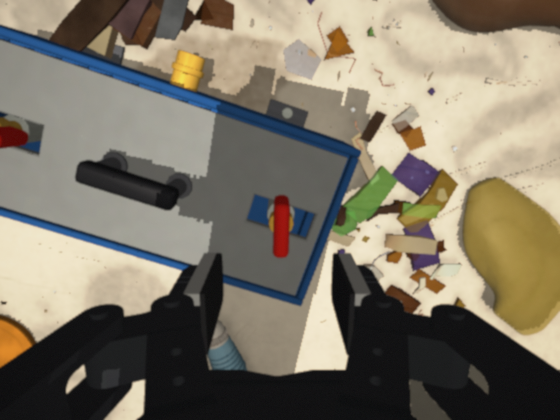

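Wing b at (281,228) is aligned with the tool and centred between the fingers. Wing a at (10,136) now lies in line with its slot. I'll descend and grip b.

>>> {"fn": "drive_tool", "kwargs": {
  "moves": [
    [120,1,1,20,0,0,0],
    [120,1,1,40,0,0,0],
    [120,1,1,55,0,0,0],
    [120,1,1,68,0,0,0],
    [120,1,1,68,0,0,0],
    [120,1,1,68,0,0,0],
    [255,1,1,68,0,0,0],
    [255,1,1,68,0,0,0],
    [255,1,1,68,0,0,0],
    [255,1,1,68,0,0,0],
    [255,1,1,68,0,0,0]
  ],
  "newtons": 40
}}

```text
t: 7.37
tcp_pos: [0.5691, -0.2395, 0.102]
tool_rot: [179.9, -0.1, 10.8]
ft_force: [0.3, -1.5, 4.5]
width: 0.0101
grip_force: 39.2
```

>>> {"fn": "drive_tool", "kwargs": {
  "moves": [
    [255,0,0,0,0,0,-6],
    [255,0,0,0,0,0,-12],
    [255,0,0,0,0,0,-18],
    [255,0,0,0,0,0,-24],
    [255,0,0,0,0,0,-30],
    [255,0,0,0,0,0,-36],
    [255,0,0,0,0,0,-42],
    [255,0,0,0,0,0,-48],
    [255,0,0,0,0,0,-54],
    [255,0,0,0,0,0,-60],
    [255,0,0,0,0,0,-60]
  ]
}}

```text
t: 8.28
tcp_pos: [0.5684, -0.2386, 0.1018]
tool_rot: [180.0, -0.0, 71.1]
ft_force: [-2.8, 1.6, 9.4]
width: 0.0101
grip_force: 40.5
```

>>> {"fn": "drive_tool", "kwargs": {
  "moves": [
    [255,0,0,0,0,0,-4],
    [255,0,0,0,0,0,-8],
    [255,0,0,0,0,0,-11],
    [255,0,0,0,0,0,-13],
    [255,0,0,0,0,0,-13],
    [255,0,0,0,0,0,-13]
  ]
}}

```text
t: 8.78
tcp_pos: [0.5681, -0.2385, 0.1019]
tool_rot: [-180.0, 0.0, 83.8]
ft_force: [-3.6, 1.6, 8.7]
width: 0.0098
grip_force: 40.5
```

>>> {"fn": "drive_tool", "kwargs": {
  "moves": [
    [120,0,0,0,0,0,0],
    [120,0,0,0,0,0,0],
    [120,0,0,0,0,0,0],
    [120,0,0,-20,0,0,0],
    [120,0,0,-50,0,0,0],
    [120,0,0,-70,0,0,0],
    [120,0,0,-70,0,0,0],
    [120,0,0,-70,0,0,0]
  ]
}}

```text
t: 9.45
tcp_pos: [0.569, -0.2393, 0.1719]
tool_rot: [179.9, 0.1, 83.8]
ft_force: [-0.6, 0.4, -0.1]
width: 0.0455
grip_force: 0.0
```

```bash
python3 - <<'E'
from h import *
c=capture("wrist"); c=capture("wrist"); M=masks(c["image"])
for b in blobs(M["red"],3,100): print("red",len(b),b.mean(0),ray(c,b.mean(0),.088),rect(ray(c,b,.0945)))
cv2.imwrite("pics/w4.png",c["image"])
tomove([.5793,-.1548,.102],82.5)
E
```

```text
red 732 [276.40710383 230.93169399] [[ 0.56903801 -0.23971261  0.088     ]] (array([ 569.2, -237.8]), array([30.4,  7.9]), np.float32(82.5))
tcp [ 0.5675 -0.2392  0.1698] [-179.9    0.    83.8] shift [85.1  2.7 67.8] turn [-0.08  0.    1.31]
```

View pics/w4.png

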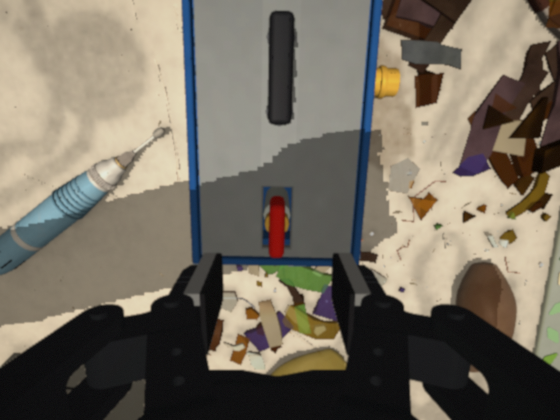

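Wing b at (277,228) is now in line with its slot, so both screws are loosened. Next is the handle at (281,68).

>>> {"fn": "drive_tool", "kwargs": {
  "moves": [
    [120,35,1,0,0,0,1],
    [120,70,2,0,0,0,1],
    [120,85,3,10,0,0,1],
    [120,85,3,30,0,0,1],
    [120,85,3,50,0,0,1],
    [120,85,3,66,0,0,1],
    [120,85,3,66,0,0,1],
    [255,85,3,66,0,0,1],
    [255,85,3,66,0,0,1],
    [255,85,3,66,0,0,1],
    [255,85,3,66,0,0,1],
    [255,85,3,66,0,0,1]
  ],
  "newtons": 90
}}

```text
t: 10.55
tcp_pos: [0.5809, -0.155, 0.1058]
tool_rot: [179.9, 0.0, 82.8]
ft_force: [-0.5, -0.1, 3.3]
width: 0.0102
grip_force: 88.4
```

```bash
python3 - <<'E'
from h import *
s=sense(); print(s["joints"].round(1),s["ft_force"].round(1),s["width"],s["grip_force"]);tomove([.5793,-.1548,.102],82.5)
E
```

```text
[ 48.8  43.1 -50.8 101.9  40.3  55.  -26.1] [-0.5 -0.1  3.3] 0.010221299718298165 88.4382176399231
tcp [ 0.5809 -0.155   0.1058] [179.9   0.   82.8] shift [-0.  -1.6  3.8] turn [0.08 0.01 0.29]
```

>>> {"fn": "drive_tool", "kwargs": {
  "moves": [
    [255,0,0,-4,0,0,0],
    [255,0,0,-9,0,0,0],
    [255,0,0,-15,0,0,0],
    [255,0,0,-22,0,0,0],
    [255,0,0,-30,0,0,0],
    [255,0,0,-38,0,0,0],
    [255,0,0,-46,0,0,0],
    [255,0,0,-54,0,0,0],
    [255,0,0,-60,0,0,0],
    [255,0,0,-65,0,0,0],
    [255,0,0,-65,0,0,0],
    [255,0,0,-65,0,0,0]
  ]
}}

```text
t: 11.55
tcp_pos: [0.5805, -0.1549, 0.1699]
tool_rot: [180.0, 0.0, 82.8]
ft_force: [0.2, 0.4, -3.1]
width: 0.0102
grip_force: 87.9
```

```bash
python3 - <<'E'
from h import *
s=sense(); print(s["joints"].round(1),s["ft_force"].round(1),s["torque"].round(2),s["width"],s["grip_force"])
c=capture("scene"); cv2.imwrite("pics/s2.png",c["image"])
c=capture("top"); M=masks(c["image"])["cork"].copy(); M[:190]=0;M[270:]=0;M[:,:155]=0;M[:,265:]=0
print("cork",rect(ray(c,blobs(cv2.morphologyEx(M.astype(np.uint8),cv2.MORPH_OPEN,np.ones((3,3))),1)[0],.014)))
tomove([.512,.177,.14],75.5)
E
```

```text
[ 51.3  38.7 -54.5  99.8  35.8  60.6 -23. ] [ 0.2  0.4 -3.1] [-0.02 -0.02 -0.  ] 0.010197004109843238 87.89795279502869
cork (array([509.9, 177.4]), array([248.2, 149.7]), np.float32(75.7))
tcp [ 0.58   -0.1548  0.1693] [-180.    -0.    82.8] shift [ 320.7 -108.9   29.4] turn [-0.04  0.    7.32]
```

View pics/s2.png

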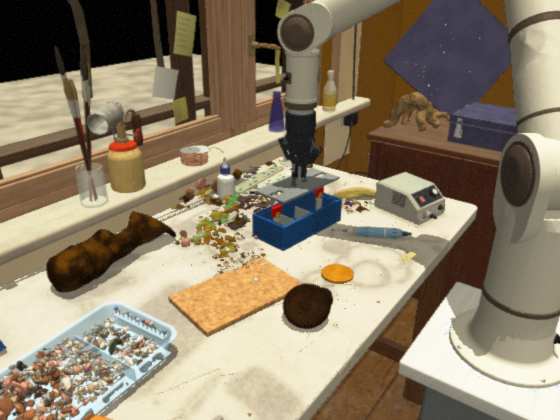

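The cover is held level above the box, with its open interior and both red wings visible at (276,210) and (319,192). Now carry it to the board.

>>> {"fn": "drive_tool", "kwargs": {
  "moves": [
    [255,6,-2,0,0,0,0],
    [255,20,-7,0,0,0,1],
    [255,42,-14,0,0,0,1],
    [255,68,-23,0,0,0,2],
    [255,94,-32,0,0,0,2],
    [255,120,-41,0,0,0,3],
    [255,146,-50,0,0,0,3],
    [255,172,-58,0,0,0,4],
    [255,198,-67,0,0,0,4],
    [255,224,-76,0,0,0,5],
    [255,250,-85,0,0,0,6],
    [255,274,-93,0,0,0,7]
  ]
}}

```text
t: 12.65
tcp_pos: [0.5211, 0.1309, 0.1695]
tool_rot: [-180.0, -0.0, 75.8]
ft_force: [-0.7, -0.1, -3.5]
width: 0.0098
grip_force: 87.9
```

>>> {"fn": "drive_tool", "kwargs": {
  "moves": [
    [255,20,-7,0,0,0,0],
    [255,34,-12,0,0,0,0],
    [255,42,-14,0,0,0,0],
    [255,46,-16,0,0,0,0],
    [255,46,-16,0,0,0,0],
    [255,46,-16,0,0,0,0],
    [255,46,-16,0,0,0,0]
  ]
}}

```text
t: 13.23
tcp_pos: [0.5183, 0.1757, 0.1694]
tool_rot: [-180.0, 0.1, 75.7]
ft_force: [0.7, 0.3, -2.7]
width: 0.0099
grip_force: 87.9
```

```bash
python3 - <<'E'
from h import *
s=sense(); print(s["joints"].round(1),s["ft_force"].round(1),s["torque"].round(2),s["width"])
tomove([.512,.177,.062],75.6)
E
```

```text
[ 20.6  33.6 -55.2 107.4  33.   56.7 -63.5] [ 0.7  0.3 -2.7] [-0.04  0.04 -0.01] 0.009856029242208502
tcp [0.5183 0.1757 0.1694] [-1.80e+02  1.00e-01  7.57e+01] shift [ -0.2  -6.4 107.4] turn [-0.01  0.06  0.12]
```

>>> {"fn": "drive_tool", "kwargs": {
  "moves": [
    [255,0,-3,8,0,0,0],
    [255,0,-6,20,0,0,0],
    [255,0,-6,33,0,0,0],
    [255,0,-6,46,0,0,0],
    [255,0,-6,59,0,0,0],
    [255,0,-6,72,0,0,0],
    [255,0,-6,84,0,0,0],
    [255,0,-6,93,0,0,0],
    [255,0,-6,99,0,0,0],
    [255,0,-6,102,0,0,0],
    [255,0,-6,104,0,0,0],
    [255,0,-6,104,0,0,0]
  ]
}}

```text
t: 14.23
tcp_pos: [0.5124, 0.1789, 0.0657]
tool_rot: [180.0, -0.0, 75.8]
ft_force: [-0.3, 0.7, -3.4]
width: 0.0101
grip_force: 87.9
```

>>> {"fn": "drive_tool", "kwargs": {
  "moves": [
    [255,0,0,1,0,0,0],
    [255,0,0,2,0,0,0],
    [255,0,0,3,0,0,0],
    [255,0,0,4,0,0,0],
    [255,0,0,5,0,0,0],
    [255,0,0,6,0,0,0],
    [255,0,0,6,0,0,0],
    [255,0,0,6,0,0,0]
  ]
}}

```text
t: 14.9
tcp_pos: [0.5123, 0.1786, 0.0597]
tool_rot: [180.0, 0.0, 75.8]
ft_force: [0.5, -0.5, -0.9]
width: 0.01
grip_force: 88.0
```

Contact is starting (the force went from -3.4 to -0.9 N). I'll press down 1 mm more, then release and withdraw.

>>> {"fn": "drive_tool", "kwargs": {
  "moves": [
    [255,0,0,0.5,0,0,0],
    [255,0,0,1,0,0,0],
    [255,0,0,1,0,0,0],
    [255,0,0,1,0,0,0]
  ]
}}

```text
t: 15.23
tcp_pos: [0.5123, 0.1787, 0.0597]
tool_rot: [180.0, 0.0, 75.8]
ft_force: [-3.5, -2.4, 9.2]
width: 0.0103
grip_force: 89.5
```

>>> {"fn": "drive_tool", "kwargs": {
  "moves": [
    [120,0,0,0,0,0,0],
    [120,0,0,0,0,0,0],
    [120,0,0,0,0,0,0],
    [120,0,0,0,0,0,0],
    [120,0,0,-10,0,0,0],
    [120,0,0,-30,0,0,0],
    [120,0,0,-60,0,0,0],
    [120,0,0,-100,0,0,0],
    [120,0,0,-140,0,0,0],
    [120,0,0,-180,0,0,0],
    [120,0,0,-180,0,0,0],
    [120,0,0,-180,0,0,0]
  ]
}}

```text
t: 16.23
tcp_pos: [0.5137, 0.1795, 0.242]
tool_rot: [179.7, -0.1, 75.8]
ft_force: [0.5, -0.3, -0.9]
width: 0.045
grip_force: 0.0
```

```bash
python3 - <<'E'
from h import *
capture("scene"); c=capture("scene"); d=capture("wrist")
cv2.imwrite("pics/end.png",cv2.resize(np.hstack([c["image"],d["image"]]),(800,300),interpolation=cv2.INTER_AREA))
E
```

```text
(no output)
```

View pics/end.png

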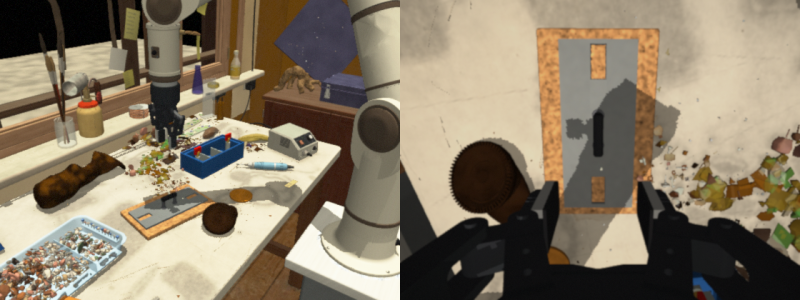

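The cover lies flat, centred and aligned on the cork: the plate spans about (559–638, 38–208) and the cork (537–660, 28–215). The gripper is clear of it.

```bash
python3 -c "
from rig import env
print(env.job_done())"
```

```text
the job is handed in; nothing more can be done
None
```

I loosened both thumbscrews to about their quarter-turn stops, lifted the cover free and set it down flat, handle up, centred and lengthwise on the cork board; I handed the job in at about 16 s, and no verdict came back.

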